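# Pack the glaze test tiles into their case and lock it

## Task

Pack away the test tiles: lay every test tile on the table flat in the wooden case, no more than two deep in any of its three bays so that they stay below the fill line. Then put the lid on, press it down until it snaps fully home on the rim, and swing the keeper bar shut over it until it clicks into its catch. Leave the pot on the wheel, the ring cutter and the roll of tape where they are.

Things in the scene. Friction and masses are not known exactly. Their poses are not given: they have to be found in the camera images.
- case: Open wooden case fixed to the table at the robot's right. Origin: centre of its underside, on the table; long side along its y. Outside 106 (x) x 206 (y) mm, walls 8 mm, rim 42 mm high; inside 90 x 190 mm, floor 6 mm up. Two low ribs, 4 mm thick, tops 18 mm up, part three bays. Fill line 26 mm up: two flat tiles on each other in a bay (22 mm) lie below it, three (30 mm) hold the lid up.
- snap_point (a point): Centre of the sprung steel ball in the case's +y end wall, 34.5 mm up; its twin is in the -y end wall. They look out 3.5 mm into the case. The lid, set in, rests with its lip on the two balls about 11 mm short of home; a push of about 10 N (20 N is fine) on its middle drives it past them with a snap, and they then hold it. If one end stays up, push on that end of the handle.
- lid: Loose wooden lid, about 250 g, flat on the table at the robot's left, handle up. Origin: centre of its underside; long side along y. From the origin up: lip 84 x 186 mm, 3 mm high; neck 84 x 174 mm to 16 mm; plate 104 x 204 mm from 16 to 24 mm. Fits the case either way round with 3 mm play a side in x, 2 in y. Home, the plate lies on the rim and the origin is 26 mm above the table (37 if unpressed).
- lid_handle (a point): Top centre of the lid's handle, a solid upright wooden block on the lid's centre, 18 (x) x 64 (y) mm and 26 mm tall, from 24 to 50 mm above the lid's origin. With the lid home it is 76 mm above the table.
- keeper (a joint): Angle of the keeper bar, rad. 0 = shut: the bar lies across lid and case, from the hinge along the case's -x. It grows as the bar swings level towards the case's +y end (along +y at 1.57; stop at 1.9) and stays where left. Over 1.5 it is clear of the case; it may start partly across it. Bar 16 mm wide, 8 thick, 146 long, underside 52.5 mm above the table, 2.5 over a lid that is home; a raised lid blocks it.
- keeper_knob (a point): Centre of the round wooden knob upright on the keeper bar, 105 mm from the hinge: 16 mm in diameter, 26 mm tall, from 60 to 86 mm above the table; this point is 73 mm up. It can be pinched from above or pushed sideways.
- keeper_hinge (a point): The keeper's upright hinge axis at the case's x = +67, y = +50 mm, at the bar's underside 52.5 mm above the table, on a block 28 x 26 mm, 52 mm tall.
- detent (a point): Centre of the keeper's sprung detent ball (16 mm, case x = -67, y = +65 mm) in the catch block (27 x 44 mm, 50 mm tall). Over the last 0.2 rad before shut the bar rides over the ball (some 3 to 6 N at the knob) and then snaps against the stop pin, 8 mm thick, top 62 mm above the table, at the case's y = +38 mm: that is 0, held by the ball.
- bay_1 (a point): Centre of the floor of a bay of the case, 6 mm above the table, at the case's x = 0, y = -64 mm; the bay is about 60 mm long (case y) and 90 mm wide (case x).
- bay_2 (a point): Centre of the floor of a bay of the case, 6 mm above the table, at the case's x = 0, y = 0 mm; the bay is about 60 mm long (case y) and 90 mm wide (case x).
- bay_3 (a point): Centre of the floor of a bay of the case, 6 mm above the table, at the case's x = 0, y = +64 mm; the bay is about 60 mm long (case y) and 90 mm wide (case x).
- pinch_pot: Small grey pot, 67 mm wide, 49 mm tall, on the white plate (about 100 mm high, about 200 mm across) of the banding wheel in the middle of the table; leave it alone. Origin: centre of its underside.
- ring_cutter: Tinned ring cutter, 69 mm across, 28 mm tall, on the left of the table; leave it alone. Origin: centre of its underside.
- tape_roll: Roll of masking tape lying flat, 98 mm across, 25 mm tall, at the back left; leave it alone. Origin: centre of its underside.
- tile_1: One of up to five like glazed ceramic test tiles, a flat slab 34 (x) x 52 (y) x 8 (z) mm, 32 g, lying flat on the table behind the banding wheel. Origin: centre of its underside; long side along its y. None at the start means this tile is absent.
- tile_2: One of up to five like glazed ceramic test tiles, a flat slab 34 (x) x 52 (y) x 8 (z) mm, 32 g, lying flat on the table behind the banding wheel. Origin: centre of its underside; long side along its y. None at the start means this tile is absent.
- tile_3: One of up to five like glazed ceramic test tiles, a flat slab 34 (x) x 52 (y) x 8 (z) mm, 32 g, lying flat on the table behind the banding wheel. Origin: centre of its underside; long side along its y. None at the start means this tile is absent.
- tile_4: One of up to five like glazed ceramic test tiles, a flat slab 34 (x) x 52 (y) x 8 (z) mm, 32 g, lying flat on the table behind the banding wheel. Origin: centre of its underside; long side along its y. None at the start means this tile is absent.
- tile_5: One of up to five like glazed ceramic test tiles, a flat slab 34 (x) x 52 (y) x 8 (z) mm, 32 g, lying flat on the table behind the banding wheel. Origin: centre of its underside; long side along its y. None at the start means this tile is absent.
Not all that is in view belongs to the job. Leave any green or pink look-alike of the tile_1 alone.

How it is judged:
On the way, in this order (a step that is already met when the one before it is completed fails the run):
1. every tile lies in the case below the fill line (x of tile_1 in the frame of case between -0.045 and 0.045 m and y of tile_1 in the frame of case between -0.095 and 0.095 m and z of tile_1 in the frame of case between 0.002 and 0.019 m and x of tile_2 in the frame of case between -0.045 and 0.045 m and y of tile_2 in the frame of case between -0.095 and 0.095 m and z of tile_2 in the frame of case between 0.002 and 0.019 m and x of tile_3 in the frame of case between -0.045 and 0.045 m and y of tile_3 in the frame of case between -0.095 and 0.095 m and z of tile_3 in the frame of case between 0.002 and 0.019 m and x of tile_4 in the frame of case between -0.045 and 0.045 m and y of tile_4 in the frame of case between -0.095 and 0.095 m and z of tile_4 in the frame of case between 0.002 and 0.019 m and x of tile_5 in the frame of case between -0.045 and 0.045 m and y of tile_5 in the frame of case between -0.095 and 0.095 m and z of tile_5 in the frame of case between 0.002 and 0.019 m), for 0.2 s.
2. the lid is pressed fully home, the keeper still open (z of lid in the frame of case below 0.0285 m and horizontal distance between lid and case below 0.008 m and angle between lid's own z axis and vertical below 0.03 rad and value of joint keeper above 0.3 rad), for 0.2 s.
3. the keeper bar is shut in its detent (value of joint keeper below 0.04 rad), for 0.2 s.
At the end, for the whole second after the job is handed in: Every tile is in the case, underside under 19 mm above the table (at most two deep); the lid is home (origin under 28.5 mm up, within 8 mm of the case's centre, tilt under 0.03 rad); the keeper is shut in its detent (under 0.04 rad); lid and keeper at rest (all of step 1 and z of lid in the frame of case below 0.0285 m and horizontal distance between lid and case below 0.008 m and angle between lid's own z axis and vertical below 0.03 rad and value of joint keeper below 0.04 rad and linear speed of lid below 0.02 m/s and velocity of joint keeper below 0.05 rad/s); the robot touches nothing.
It fails at once if the pot, the ring cutter or the tape roll is moved more than 40 mm (distance of any of pinch_pot, ring_cutter, tape_roll from where it was at the start of the episode above 0.04 m).
Of tile_1, tile_2, tile_3, tile_4, tile_5 only 3 to 5 are there at a start; the rules pass over those that are not, and their reading is None.
At some moment in a run one of tile_1, tile_2, tile_3, tile_4, tile_5 may be knocked a few centimetres aside while the robot is not near it.
Once in a run the grip may slacken for a moment while it holds something.
It also fails if it takes over 210 s, if anything falls off the work surface, if the arm or the gripper's body presses on something with over 40 N, if the wrist force passes 120 N, or if a joint passes its speed limit or range.

## Robot

A 6-joint arm with a two-finger parallel gripper is mounted at the origin on a cart in front of the work surface, level with it; the furniture and walls round the work are solid. World frame = base frame: x ahead of the robot, y to its left, z up, the work surface at z = 0. Lengths are in m, angles in rad, forces in N, time in s.
With the tool pointing down it reaches from about 0.3 to 0.875 m from the base axis. Payload 6.4 kg.
Tool frame: the origin (TCP) lies between the finger pads; the fingertips stand 8 mm ahead of it and the grasp point (between the pads) lies 11 mm behind it (ctrl.finger_overhang is the distance from the TCP to the fingertips, in m); z points along the fingers, y is the line along which they close (so a half turn about z gives the same grasp; the last joint's range is limited). The gripper opens to 85 mm and grips with 20 to 120 N. Pads are 22 mm wide; open, the fingers measure 114 mm over their backs; the gripper's body (76 mm by 85 mm) begins 54 mm behind the grasp point. The pads swing forward as they close: fully open they stand 13 mm farther back than shut.
Start: joints at [-1.374, 0.181, 1.607, -0, 1.354, -0.206], TCP at [0.225, -0.529, 0.239] pointing down, gripper open.
Joint ranges: [-2.99, 2.99], [-0.89, 2.07], [0.3, 2.58], [-1.14, 4.28], [0, 2.63], [-3.12, 3.12]. Speed limits (rad/s): [2.57, 2.57, 3.01, 3.14, 3.14, 3.14].

## Interface

Orientations are given as a unit quaternion [w, x, y, z].
In Python, from bench import ctrl, camera gives the robot as it stands.
- The arm moves only by the shell command python3 -m pendant 'ROWS' [OPENING]. ROWS is JSON, a list of rows, each a list of 6 numbers: the shift along the world's x, y, z normalised to -1 to 1, where 1 is 200 mm, then the turn, a rotation vector about the world's x, y, z normalised to -1 to 1, where 1 is pi/2 rad. In form: [[dx, dy, dz, rx, ry, rz], ...]. A call has exactly 10 rows; each row shifts and turns the commanded pose from where the row before left it; what a row does not reach is not made up. A row lasts 1/8 s, in which the tool goes at most 62.5 mm and 10.7 degrees, less where a joint would pass 70% of its speed; a pose out of reach is approached as far as the arm can. A call with a number of a shift or a turn outside -1 to 1 is refused whole. A call with a gripper value outside its range is refused whole. OPENING is the opening, from -1 (shut) to 1 (fully open), set as the call begins (- or left out, the last holds). The fingers move at their own pace and stop on an object; the grip force is fixed at half the most. Time passes only in rows, so rows that do not move let the fingers close, or fill a call up. It gives the time, the measured TCP pose, the force, the opening and the grip force at its end, in the units of the state.
- ctrl.get_obs(): the state, without advancing time (a new reading comes with each control period).
- camera(name): name is "scene" or "top" or "wrist"; returns a dict with "color" (420x560x3 uint8, blue, green, red), "fx", "fy", "cx", "cy" (pixels), "distortion" ([k1, k2, p1, p2, k3] as OpenCV has them; the pictures are not rectified), "xyz" and "rotation" of the camera in the world; the wrist camera has in their place "hand_eye" (4x4, takes a point from camera to tool coordinates, whose origin is the TCP and whose axes are the flange's). Camera axes: x right, y down, z forward; pixel columns grow to the right and rows downward; lengths in m; the calibration is good to about 2 mm. A picture is of the moment at which its call begins: read the wrist's pose just before it. There is no depth.
- ctrl.hand_in(): hands the job in; it is judged then, once.
The state is a dict: "time_s": time; "q": joint angles; "dq": joint speeds; "joint_efforts": joint torques, N m; "eef_pos": TCP position; "eef_rot": TCP orientation; "wrist_force": force on the tool from outside, world axes, zero at the start; "torque": the same for the moment, N m; "opening": opening from 0.0 (shut) to 1.0 (fully open); "grasp_force": force on a finger pad.
Only numpy, scipy, OpenCV 4.12 (cv2) and the standard library are available. Lean on these libraries where they do the work, as an engineer would, in place of code of your own. Each camera call takes 0.05 s, during which the arm holds its last target. There are 200 camera calls.

## Working session

There is one attempt and no reset: what is moved stays moved. The work goes in short steps, Python scripts to look and compute and a shell command to move; the robot and the scene stay as the last step left them, time stands still between calls to the robot, and variables do not carry over. Pictures are saved under pics/ and viewed, at most 14 in all, crops included, and the job is handed in when it is done.

```bash
ls; mkdir -p pics; cat > h.py <<'E'
import numpy as np, cv2
from bench import ctrl, camera
from scipy.spatial.transform import Rotation as R
def cam(name):
    o=ctrl.get_obs(); c=camera(name)
    c['K']=np.array([[c['fx'],0,c['cx']],[0,c['fy'],c['cy']],[0,0,1.]]); c['D']=np.array(c['distortion'],float)
    if 'hand_eye' in c:
        q=o['eef_rot']; T=np.eye(4); T[:3,:3]=R.from_quat([q[1],q[2],q[3],q[0]]).as_matrix(); T[:3,3]=o['eef_pos']
        T=T@np.array(c['hand_eye']); c['P']=T[:3,3]; c['R']=T[:3,:3]
    else:
        r=np.array(c['rotation'],float); c['P']=np.array(c['xyz'],float)
        c['R']=r if r.shape==(3,3) else R.from_quat([r[1],r[2],r[3],r[0]]).as_matrix()
    return c
def pt(c,uv,z):
    u=cv2.undistortPoints(np.array(uv,float).reshape(-1,1,2),c['K'],c['D']).reshape(-1,2)
    d=np.c_[u,np.ones(len(u))]@c['R'].T
    return c['P']+d*((z-c['P'][2])/d[:,2])[:,None]
def pix(c,X):
    X=np.array(X,float).reshape(-1,3)
    rv=cv2.Rodrigues(c['R'].T)[0]; t=-c['R'].T@c['P']
    return cv2.projectPoints(X,rv,t,c['K'],c['D'])[0].reshape(-1,2)
E
python3 - <<'E'
from h import *
for n in ('top','scene'):
    c=cam(n); cv2.imwrite(f'pics/{n}0.png',c['color']); print(n,c['P'],c['R'].round(3).tolist(),c['fx'],c['D'])
print(ctrl.get_obs())
E
```

```text
pics
top [ 3.61736320e-01 -5.54041796e-05  1.28066658e+00] [[0.007, -0.982, 0.187], [-1.0, -0.008, -0.006], [0.008, -0.187, -0.982]] 458.7813867583357 [0.04570824 0.         0.         0.         0.        ]
scene [-0.2127813   0.45567969  0.8770731 ] [[-0.464, -0.579, 0.67], [-0.885, 0.29, -0.363], [0.016, -0.762, -0.648]] 502.8812463311794 [-0.05425383  0.          0.          0.          0.        ]
{'time_s': 0.1, 'q': array([-1.37431900e+00,  1.81476680e-01,  1.60793207e+00,  2.97941761e-05,
        1.35380201e+00, -2.06312287e-01]), 'dq': array([-0.00179249, -0.00358319, -0.00159122,  0.00049826, -0.00098119,
        0.00038842]), 'joint_efforts': array([ 1.10849262e-03, -4.45878446e+01, -3.52239883e+01, -1.17818495e-04,
        4.21494435e-03, -2.16466145e-05]), 'eef_pos': array([ 0.22531141, -0.52847939,  0.23845702]), 'eef_rot': array([-8.08971720e-04,  9.79788842e-01,  2.00032923e-01,  1.85234449e-05]), 'wrist_force': array([-0.15007464, -0.09015534, -0.31850629]), 'torque': array([ 0.04180751, -0.01739486, -0.00601684]), 'grasp_force': 0.0, 'opening': 1.0007222505687081}
```

View pics/top0.png

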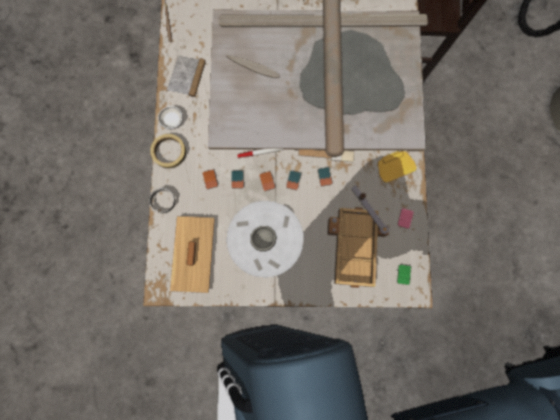

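View pics/scene0.png

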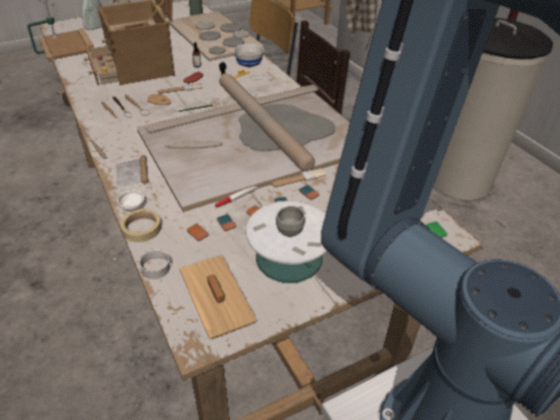

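The top view shows five tile candidates at (210,179), (238,179), (267,181), (294,180) and (325,176). The pink look-alike is at (406,218) and the green one at (404,274). Yellow and cream things sit at (397,166) and (342,156). The lid is at (193,253), the case at (357,247), the keeper about (370,210). I choose the five brown/teal glazed ones behind the wheel and check them in a close crop.

```bash
python3 - <<'E'
from h import *
c=cam('top'); im=c['color']; cv2.imwrite('pics/raw_top.png',im)
a=cv2.resize(im[140:300,165:435],None,fx=2.9,fy=2.9,interpolation=cv2.INTER_CUBIC)
cv2.imwrite('pics/crop1.png',a)
hsv=cv2.cvtColor(im,cv2.COLOR_BGR2HSV)
m=((hsv[...,1]>110)|(hsv[...,2]<85)).astype(np.uint8)*255
sub=np.zeros_like(m); sub[165:193,200:337]=m[165:193,200:337]
n,l,s,ce=cv2.connectedComponentsWithStats(sub)
for i in range(1,n):
    if s[i,4]<40: continue
    cnt=np.argwhere(l==i)[:,::-1].astype(np.float32)
    w=pt(c,cnt,0.008)[:,:2].astype(np.float32)
    r=cv2.minAreaRect(w*1000)
    print(s[i].tolist(),ce[i].round(1),w.mean(0).round(4),np.round(r[1],1),round(r[2],1))
for p in [(215,179)]: print(hsv[179,205:240].tolist())
E
```

```text
[203, 170, 14, 18, 181] [209.8 178.6] [0.6731 0.1998] [47.8 31.5] 15.5
[234, 171, 8, 10, 49] [237.3 174.7] [0.6855 0.1218] [26.4 20. ] 1.5
[260, 172, 14, 18, 177] [266.7 180.4] [0.6695 0.0378] [48.1 30.7] 18.6
[321, 179, 10, 6, 54] [325.4 181.3] [ 0.6683 -0.1296] [14.6 25.9] 0.5
[232, 182, 11, 6, 58] [237.2 184.3] [0.6575 0.1215] [14.6 28.5] 0.5
[287, 182, 11, 7, 55] [292.1 185.1] [ 0.6565 -0.0346] [28.4 15.4] 78.9
[[11, 159, 162], [11, 174, 161], [11, 175, 162], [11, 176, 162], [11, 172, 163], [11, 171, 164], [11, 173, 161], [11, 172, 159], [11, 171, 157], [12, 162, 156], [10, 136, 143], [10, 72, 135], [14, 35, 155], [18, 26, 177], [16, 23, 188], [16, 23, 191], [17, 21, 191], [16, 25, 190], [17, 25, 191], [17, 24, 190], [18, 24, 190], [18, 24, 190], [17, 22, 188], [18, 23, 189], [18, 21, 186], [23, 18, 170], [64, 13, 140], [87, 44, 105], [90, 68, 86], [91, 76, 84], [90, 81, 82], [91, 86, 86], [90, 79, 84], [90, 68, 86], [90, 71, 86]]
```

View pics/crop1.png

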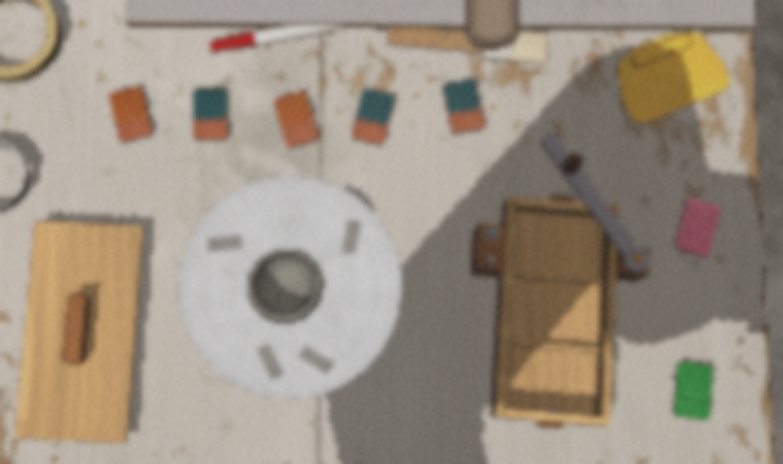

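The crop shows five rust/teal tiles, three two-toned and two plain rust, at top-view (210,179), (238,179), (267,181), (294,180) and (325,176). None is green or pink, so all five go in. The keeper is half open across the +y end, with its knob at crop (571,162) and hinge at crop (635,262). Next I get numbers for all of these.

```bash
cat > tiles.py <<'E'
from h import *
def find(im,c,roi):
    hsv=cv2.cvtColor(im,cv2.COLOR_BGR2HSV).astype(int)
    m=((hsv[...,1]>75)|(hsv[...,2]<118)).astype(np.uint8)
    m=((hsv[...,1]>75)|((hsv[...,2]<125)&(hsv[...,0]>75)&(hsv[...,0]<110)&(hsv[...,1]>30))).astype(np.uint8)
    s=np.zeros_like(m); x0,y0,x1,y1=roi; s[y0:y1,x0:x1]=m[y0:y1,x0:x1]
    s=cv2.morphologyEx(s,cv2.MORPH_CLOSE,np.ones((3,3),np.uint8))
    n,l,st,ce=cv2.connectedComponentsWithStats(s); out=[]
    for i in range(1,n):
        if st[i,4]<100: continue
        w=pt(c,np.argwhere(l==i)[:,::-1],0.007)[:,:2]
        r=cv2.minAreaRect((w*1000).astype(np.float32))
        b=cv2.boxPoints(r); e=[b[1]-b[0],b[2]-b[1]]; e=max(e,key=np.linalg.norm); a=np.degrees(np.arctan2(e[1],e[0])); a=(a+90)%180-90
        out.append((ce[i].round(1).tolist(),np.round(np.array(r[0])/1000,4).tolist(),np.round(sorted(r[1]),1).tolist(),round(float(a),1)))
    return out
E
python3 - <<'E'
from tiles import *
im=cv2.imread('pics/raw_top.png'); c=cam('top')
for t in sorted(find(im,c,(198,163,340,195))): print(t)
cr=lambda u,v:(165+u/2.9,140+v/2.9)
print('lid plate corners z.024',pt(c,[cr(34,222),cr(146,224),cr(127,440),cr(18,436)],.024).round(3).tolist())
print('lid handle top',pt(c,[cr(70,330)],.05).round(3).tolist())
print('case rim corners z.042',pt(c,[cr(508,200),cr(616,206),cr(608,423),cr(494,416)],.042).round(3).tolist())
print('knob',pt(c,[cr(571,160)],.086).round(3).tolist(),'hinge',pt(c,[cr(638,262)],.06).round(3).tolist(),'tip',pt(c,[cr(548,138)],.06).round(3))
w=cam('wrist'); cv2.imwrite('pics/wrist0.png',w['color']); print(w['hand_eye'],w['fx'],w['P'])
E
```

```text
([209.7, 178.8], [0.6732, 0.2002], [34.3, 52.1], 15.5)
([237.2, 179.2], [0.6731, 0.1211], [31.3, 47.3], 1.6)
([266.8, 180.6], [0.6694, 0.038], [34.9, 52.4], 16.2)
([293.5, 179.0], [0.6853, -0.0402], [31.9, 77.3], -11.1)
([324.6, 176.6], [0.6832, -0.1285], [32.5, 50.0], 5.8)
lid plate corners z.024 [[0.561, 0.284, 0.024], [0.56, 0.178, 0.024], [0.358, 0.188, 0.024], [0.361, 0.288, 0.024]]
lid handle top [[0.456, 0.24, 0.05]]
case rim corners z.042 [[0.583, -0.166, 0.042], [0.578, -0.268, 0.042], [0.376, -0.254, 0.042], [0.381, -0.149, 0.042]]
knob [[0.612, -0.218, 0.086]] hinge [[0.522, -0.282, 0.06]] tip [[ 0.639 -0.202  0.06 ]]
[[ 1.12465143e-04 -9.53824416e-01 -3.00364730e-01  7.81980308e-02]
 [ 9.99999891e-01 -2.88748967e-05  4.66122345e-04  1.58767748e-03]
 [-4.53271874e-04 -3.00364750e-01  9.53824309e-01 -1.34392405e-01]
 [ 0.00000000e+00  0.00000000e+00  0.00000000e+00  1.00000000e+00]] 361.1001603278609 [ 0.29794748 -0.49961623  0.37314059]
```

View pics/wrist0.png

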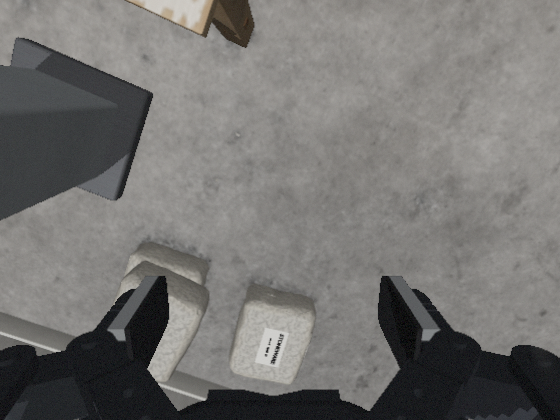

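Everything agrees so far:
- **Tiles:** about 34x52 mm.
- **Case:** about 202x103 mm, centre (0.480, -0.209), y axis at about -4.4°. The predicted hinge at (0.524, -0.280) matches the measured (0.522, -0.282).
- **Keeper:** about 0.88 rad.

The wrist view showed only floor and fingers. I move over the case for a close look, and shut the gripper so it can push the keeper.

```bash
python3 -m pendant '[[0.12,0.19,0.065,0,0,-0.0855],[0.12,0.19,0.065,0,0,-0.0855],[0.12,0.19,0.065,0,0,-0.0855],[0.12,0.19,0.065,0,0,0],[0.12,0.19,0.065,0,0,0],[0.12,0.19,0.065,0,0,0],[0.12,0.19,0.065,0,0,0],[0.12,0.19,0.065,0,0,0],[0,0,0,0,0,0],[0,0,0,0,0,0]]' -1
python3 - <<'E'
from h import *
w=cam('wrist'); np.save('pics/w1.npy',np.array([w['K'],w['R']])); cv2.imwrite('pics/wrist1.png',w['color']); print(w['P'],w['R'].tolist(),w['D'])
E
```

```text
time_s: 1.5
eef_pos: [0.4172, -0.2251, 0.343]
eef_rot: [0.0, 1.0, 0.0, -0.0]
wrist_force: [-0.0, 0.1, 0.4]
opening: 0.002
grasp_force: 0.0
[ 0.49595445 -0.22596492  0.47732172] [[0.0006097465955169283, -0.9537062777463037, -0.3007390297190879], [-0.9999996653705672, -0.00041749420741681877, -0.0007035320461705144], [0.000545406126176644, 0.3007393580592271, -0.9537062131737847]] [0.01607774 0.         0.         0.         0.        ]
```

View pics/wrist1.png

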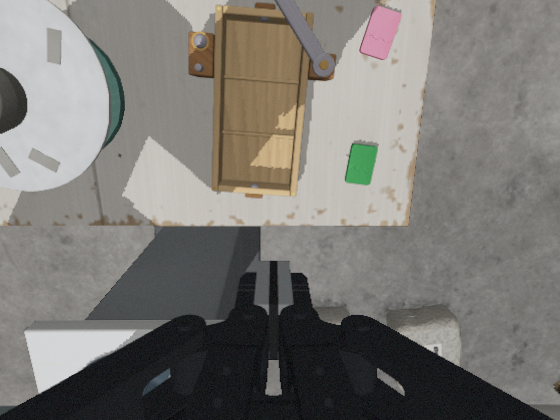

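Wrist view 1 shows the case rim corners near (217,6), (312,14), (297,195) and (212,191). The hinge pivot is at (323,65) and the bar runs up to the left from it.

```bash
python3 - <<'E'
from h import *
w=cam('wrist')
P=pt(w,[(217,6),(312,14),(297,195),(212,191)],.042); print(P.round(4).tolist(),P.mean(0))
f=(P[0]+P[1])/2-(P[3]+P[2])/2; s=(P[0]+P[3])/2-(P[1]+P[2])/2
print(np.linalg.norm(f),np.degrees(np.arctan2(f[1],f[0])),np.linalg.norm(s),np.degrees(np.arctan2(s[1],s[0]))-90)
print('hinge',pt(w,[(323,65)],.061),'yellow edge top cam')
# lines: inner floor-wall edges, ribs
print('catch screws',pt(w,[(201,41),(198,67)],.055))
c=cam('top'); hsv=cv2.cvtColor(c['color'],cv2.COLOR_BGR2HSV)
m=cv2.inRange(hsv,(20,120,90),(32,255,255)); m[:,:370]=0
n,l,s_,ce=cv2.connectedComponentsWithStats(m); i=1+np.argmax(s_[1:,4]); q=np.argwhere(l==i)[:,::-1]
for z in (0,.05): 
  p=pt(c,q,z); print('yellow',z,p.min(0),p.max(0))
E
```

```text
[[0.5868, -0.1667, 0.042], [0.5793, -0.2683, 0.042], [0.3781, -0.2562, 0.042], [0.3833, -0.1506, 0.042]] [ 0.48189217 -0.21045162  0.042     ]
0.20280205060530848 -3.991920269073901 0.1038589632626314 -3.530210536936977
hinge [[ 0.5271087  -0.27988713  0.061     ]] yellow edge top cam
catch screws [[ 0.55122456 -0.149825    0.055     ]
 [ 0.52556801 -0.14494266  0.055     ]]
yellow 0 [ 0.67259147 -0.38852447  0.        ] [ 0.76234994 -0.28247562  0.        ]
yellow 0.05 [ 0.66045501 -0.3733578   0.05      ] [ 0.74670911 -0.27144932  0.05      ]
```

Case centre is (0.4815, -0.2102) with its y axis at -4.0°, and the hinge prediction matches to 1 mm. Now I push the keeper open using the knob.

```bash
python3 -m pendant '[[0.245,0.075,0,0,0,0],[0.245,0.075,0,0,0,0],[0.245,0.075,0,0,0,0],[0.245,0.075,0,0,0,0],[0,0,-0.265,0,0,0],[0,0,-0.265,0,0,0],[0,0,-0.265,0,0,0],[0,0,-0.265,0,0,0],[0,0,-0.265,0,0,0],[0,0,0,0,0,0]]' -1
python3 -m pendant '[[0.01,-0.06,0,0,0,0],[0.01,-0.06,0,0,0,0],[0.01,-0.06,0,0,0,0],[0.01,-0.055,0,0,0,0],[0.01,-0.055,0,0,0,0],[0.01,-0.05,0,0,0,0],[0.01,-0.05,0,0,0,0],[0.01,-0.05,0,0,0,0],[0.01,-0.05,0,0,0,0],[0,0,0,0,0,0]]'
python3 - <<'E'
from h import *
c=cam('top'); cv2.imwrite('pics/crop2.png',cv2.resize(c['color'][140:300,165:435],None,fx=2.9,fy=2.9,interpolation=cv2.INTER_CUBIC))
E
```

```text
time_s: 2.9
eef_pos: [0.609, -0.1643, 0.0727]
eef_rot: [-0.002, 1.0, -0.001, -0.005]
wrist_force: [-1.0, 0.3, -0.1]
opening: 0.001
grasp_force: 0.0
time_s: 4.15
eef_pos: [0.6315, -0.264, 0.0783]
eef_rot: [0.0, 1.0, -0.001, 0.0]
wrist_force: [0.0, 0.2, 0.0]
opening: -0.002
grasp_force: 0.0
```

View pics/crop2.png

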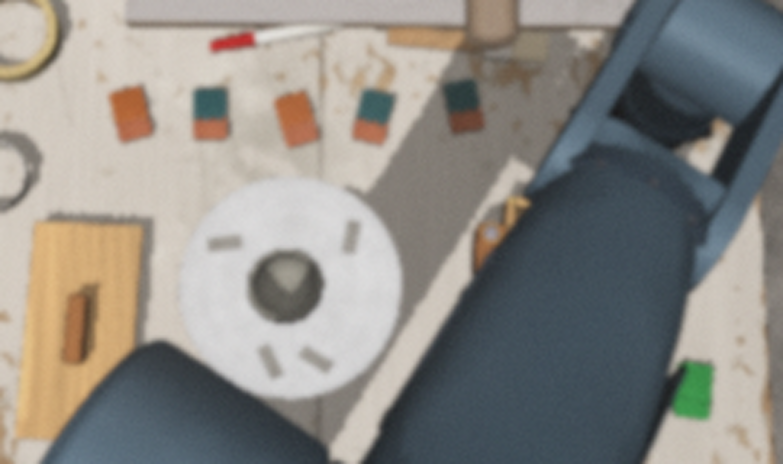

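The arm hides the keeper from the top camera. I raise the hand to a point with all the tiles in the wrist view and the keeper free for the top camera.

```bash
python3 -m pendant '[[0,0,0.29,0,0,0],[0,0,0.29,0,0,0],[0,0,0.29,0,0,0],[-0.026,0.253,0.08,0,0,0],[-0.026,0.253,0.08,0,0,0],[-0.026,0.253,0.08,0,0,0],[-0.026,0.253,0.08,0,0,0],[-0.026,0.253,0.08,0,0,0],[-0.026,0.253,0.08,0,0,0],[0,0,0,0,0,0]]' 0.3
cat >> tiles.py <<'E'
def wristtiles(w):
    out=[]
    hsv=cv2.cvtColor(w['color'],cv2.COLOR_BGR2HSV).astype(int)
    h,s,v=hsv[...,0],hsv[...,1],hsv[...,2]
    m=(((s>100)&((h<16)|(h>172))&(v>50))|((h>80)&(h<110)&(s>60)&(v<140))).astype(np.uint8)
    m=cv2.morphologyEx(m,cv2.MORPH_OPEN,np.ones((3,3),np.uint8)); m=cv2.morphologyEx(m,cv2.MORPH_CLOSE,np.ones((5,5),np.uint8))
    n,l,st,ce=cv2.connectedComponentsWithStats(m)
    for i in range(1,n):
        if st[i,4]<150: continue
        p=pt(w,np.argwhere(l==i)[:,::-1],0.008)[:,:2]
        r=cv2.minAreaRect((p*1000).astype(np.float32)); d=sorted(r[1])
        if not(24<d[0]<48 and 40<d[1]<75): continue
        b=cv2.boxPoints(r); e=max([b[1]-b[0],b[2]-b[1]],key=np.linalg.norm); a=np.degrees(np.arctan2(e[1],e[0])); a=(a+90)%180-90
        out.append((np.round(ce[i],0).tolist(),np.round(np.array(r[0])/1000,4).tolist(),np.round(d,1).tolist(),round(float(a),1)))
    return out
E
python3 - <<'E'
from tiles import *
w=cam('wrist'); c=cam('top'); print(w['P'])
for t in wristtiles(w): print(t)
cv2.imwrite('pics/v3.png',np.vstack([cv2.resize(w['color'],(480,360))[:300],cv2.resize(c['color'][150:280,310:430],(480,520))[:290]]))
E
```

```text
time_s: 5.45
eef_pos: [0.6001, 0.0445, 0.3505]
eef_rot: [-0.0, 1.0, 0.003, 0.002]
wrist_force: [0.2, -0.5, -0.4]
opening: 0.65
grasp_force: 0.0
[0.67835776 0.04387965 0.48514131]
([410.0, 92.0], [0.6857, -0.1266], [33.0, 50.0], 10.5)
([150.0, 98.0], [0.6757, 0.1994], [34.2, 51.1], 14.7)
([211.0, 99.0], [0.6758, 0.1222], [32.9, 49.6], 3.6)
([338.0, 101.0], [0.6745, -0.0377], [32.7, 50.1], -13.4)
([278.0, 103.0], [0.6719, 0.0375], [33.2, 50.8], 16.7)
([421.0, 210.0], [0.5353, -0.1621], [31.5, 58.8], 11.6)
```

View pics/v3.png

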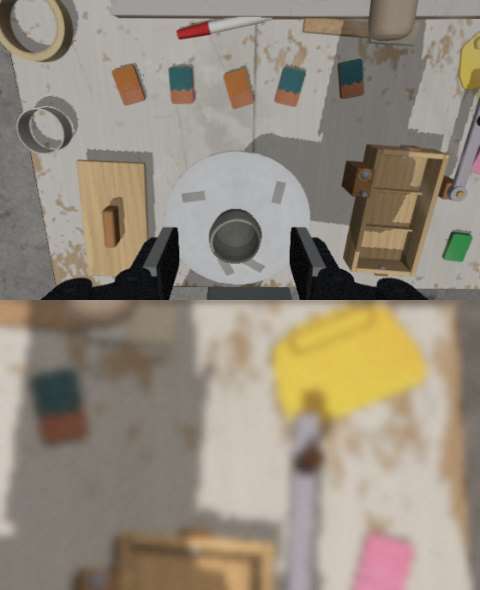

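The wrist view shows the five tiles at (125,85), (181,85), (238,88), (291,85) and (350,78) in the composite. The lid is at left and the open case at right, with the keeper now parallel to its long side. The top crop shows the bar along +x with its tip at the yellow thing, so I check the keeper angle and the finger overhang.

```bash
python3 - <<'E'
from h import *
c=cam('top'); w=cam('wrist')
k=pt(c,[(310+308/4,150+(457-300)/4-0.)],.086)[0]; print('knob',k)
h=np.array([.527,-.280]); d=k[:2]-h; print(np.linalg.norm(d),86-np.degrees(np.arctan2(d[1],d[0])))
print(ctrl.finger_overhang, [a for a in dir(ctrl) if a[0]!='_'])
P=pt(w,[(363*7/6,143*7/6),(446*7/6,152*7/6),(412*7/6,275*7/6),(345*7/6,270*7/6)],.042); print(P.round(4).tolist(),P.mean(0))
print('hinge',pt(w,[(460*7/6,194*7/6)],.061))
E
```

```text
knob [ 0.62917135 -0.2853897   0.086     ]
0.10231340690711836 89.0196434113849
0.008 ['MotionError', 'finger_overhang', 'get_obs', 'hand_in']
[[0.5957, -0.1457, 0.042], [0.5824, -0.266, 0.042], [0.3768, -0.2526, 0.042], [0.3858, -0.1424, 0.042]] [ 0.48518372 -0.20167614  0.042     ]
hinge [[ 0.52504134 -0.28528843  0.061     ]]
```

The keeper is at 1.55 rad, clear of the case. First tile is the rightmost (tile 5).

```bash
python3 -m pendant '[[0.0713,-0.1427,-0.2,0,0,0.0445],[0.0713,-0.1427,-0.2,0,0,0.0445],[0.0713,-0.1427,-0.2,0,0,0],[0.0713,-0.1427,-0.2,0,0,0],[0.0713,-0.1427,-0.2,0,0,0],[0.0713,-0.1427,-0.2,0,0,0],[0,0,-0.2,0,0,0],[0,0,-0.2,0,0,0],[0,0,-0.07,0,0,0],[0,0,-0.035,0,0,0]]' 0.3
python3 -m pendant '[[0,0,0,0,0,0],[0,0,0,0,0,0],[0,0,0,0,0,0],[0,0,0,0,0,0],[0,0,0,0,0,0],[0,0,0,0,0,0],[0,0,0,0,0,0],[0,0,0,0,0,0],[0,0,0,0,0,0],[0,0,0.1,0,0,0]]' -1
```

```text
time_s: 6.9
eef_pos: [0.6854, -0.1314, 0.0066]
eef_rot: [-0.0, 0.998, 0.069, -0.0]
wrist_force: [0.9, -0.4, 0.1]
opening: 0.651
grasp_force: 0.0
time_s: 8.15
eef_pos: [0.6844, -0.13, 0.0263]
eef_rot: [-0.001, 0.998, 0.07, -0.002]
wrist_force: [-0.8, 0.4, -0.4]
opening: 0.375
grasp_force: 59.6
```

Gripped at 32 mm, as expected. Carrying it over bay 3.

```bash
python3 -m pendant '[[0,0,0.185,0,0,0],[0,0,0.185,0,0,0],[-0.1755,-0.106,0,0,0,-0.0333],[-0.1755,-0.106,0,0,0,-0.0333],[-0.1755,-0.106,0,0,0,-0.0333],[-0.1755,-0.106,0,0,0,-0.0333],[0,0,0,0,0,0],[0,0,-0.1,0,0,0],[0,0,0,0,0,0],[0,0,0,0,0,0]]'
python3 - <<'E'
from h import *
w=cam('wrist'); o=ctrl.get_obs(); print(o['eef_pos'],o['eef_rot'],o['opening'])
cv2.imwrite('pics/v4.png',w['color'][40:])
E
```

```text
time_s: 9.4
eef_pos: [0.5457, -0.2146, 0.0806]
eef_rot: [-0.0, 0.999, -0.034, -0.0]
wrist_force: [-0.2, 0.5, -0.3]
opening: 0.372
grasp_force: 62.8
[ 0.54586682 -0.21486195  0.08099555] [-1.32906777e-04  9.99416263e-01 -3.41627531e-02 -1.48013221e-04] 0.3698975381299595
```

View pics/v4.png

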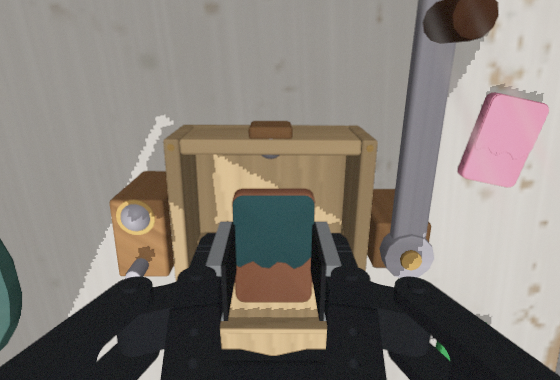

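Wrist view shows the tile held squarely between the pads: top edge (235–313, 230) and bottom edge about (236–312, 340) in the full frame. The rim's front outer edge is at (178–366, 166). I check the tile's place over the bay.

```bash
python3 - <<'E'
from h import *
w=cam('wrist'); o=ctrl.get_obs(); z=o['eef_pos'][2]
T=pt(w,[(237,232),(312,231),(310,340),(236,341)],z-.0005); print('tile top',T.round(4).tolist(),T.mean(0))
F=pt(w,[(180,167),(367,167)],.042);print('front outer rim',F.round(4).tolist(),F.mean(0), 'len',np.linalg.norm(F[1]-F[0]))
C=np.array([.4815,-.2102]); y=np.array([.9976,-.0698]); x=np.array([-.0698,-.9976])
for p in [T.mean(0)[:2],F.mean(0)[:2]]: print(((p-C)@x).round(4),((p-C)@y).round(4))
print('floor inner wall line', pt(w,[(195,193),(345,193)],.042))
E
```

```text
tile top [[0.574, -0.2032, 0.0808], [0.5724, -0.233, 0.0808], [0.5213, -0.2303, 0.0808], [0.523, -0.1978, 0.0808]] [ 0.54766452 -0.21607851  0.08075782]
front outer rim [[0.5949, -0.1738, 0.042], [0.5887, -0.2642, 0.042]] [ 0.59178564 -0.21904147  0.042     ] len 0.09060177648114938
0.0012 0.0664
0.0011 0.1106
floor inner wall line [[ 0.58146011 -0.17934737  0.042     ]
 [ 0.57639092 -0.25351331  0.042     ]]
```

```bash
python3 - <<'E'
from h import *
w=cam('wrist')
C=np.array([.4815,-.2102]); y=np.array([.9976,-.0698]); x=np.array([-.0698,-.9976])
im=w['color']
print(im[158:205,220].astype(int).sum(1).tolist())
for uv,z in [((180,166),0),((367,166),0),((168,179),.042),((376,179),.042),((190,193),.042),((350,193),.042)]:
    p=pt(w,[uv],z)[0,:2]-C; print(uv,z,(p@x).round(4),(p@y).round(4))
E
```

```text
[446, 443, 442, 445, 439, 449, 420, 362, 313, 315, 302, 288, 288, 306, 300, 295, 308, 302, 305, 316, 318, 335, 391, 411, 414, 413, 414, 415, 411, 413, 413, 407, 414, 407, 403, 375, 342, 372, 430, 511, 562, 563, 560, 561, 563, 560, 561]
(180, 166) 0 -0.0549 0.1033
(367, 166) 0 0.0577 0.1034
(168, 179) 0.042 -0.0504 0.1046
(376, 179) 0.042 0.0516 0.1048
(190, 193) 0.042 -0.0401 0.0976
(350, 193) 0.042 0.0393 0.0977
```

The case checks out to within 1 mm, with the tile 1.5 mm too far forward. I correct that and lower it.

```bash
python3 -m pendant '[[-0.0075,0,-0.08,0,0,0],[0,0,-0.08,0,0,0],[0,0,-0.06,0,0,0],[0,0,-0.05,0,0,0],[0,0,-0.03,0,0,0],[0,0,-0.02,0,0,0],[0,0,-0.007,0,0,0],[0,0,0,0,0,0],[0,0,0,0,0,0],[0,0,0,0,0,0]]'
```

```text
time_s: 10.8
eef_pos: [0.544, -0.2155, 0.0162]
eef_rot: [0.0, 0.999, -0.035, 0.0]
wrist_force: [-0.5, 0.5, -0.2]
opening: 0.37
grasp_force: 62.8
```

```bash
python3 -m pendant '[[0,0,0,0,0,0],[0,0,0,0,0,0],[0,0,0,0,0,0],[0,0,0.08,0,0,0],[0,0,0.2,0,0,0],[0,0,0.22,0,0,0],[0.163,0.222,0,0,0,0],[0.163,0.222,0,0,0,0],[0.163,0.222,0,0,0,0],[0.163,0.222,0,0,0,0]]' 0.05
cat > look.py <<'E'
from tiles import *
c=cam('top'); im=c['color']
for t in sorted(find(im,c,(198,150,345,197))): print('top',t)
w=cam('wrist')
for t in wristtiles(w): print('wrist',t)
o=ctrl.get_obs(); q=o['eef_rot']; print('tcp',o['eef_pos'].round(4),'yaw',np.degrees(2*np.arctan2(q[2],q[1])).round(2),'open',round(o['opening'],3))
E
python3 look.py
```

```text
time_s: 12.05
eef_pos: [0.6756, -0.0369, 0.1172]
eef_rot: [0.0, 0.999, -0.035, 0.001]
wrist_force: [1.0, -0.8, -0.2]
opening: 0.523
grasp_force: 0.0
top ([209.7, 178.7], [0.6733, 0.2002], [34.3, 52.0], 15.5)
top ([237.2, 179.2], [0.6731, 0.1211], [31.3, 47.3], 1.6)
top ([289.5, 174.8], [0.6927, -0.0224], [135.7, 220.8], -89.5)
wrist ([283.0, 218.0], [0.6742, -0.0376], [32.7, 49.8], -13.1)
wrist ([178.0, 227.0], [0.6723, 0.0372], [35.1, 51.2], 16.8)
wrist ([61.0, 229.0], [0.6761, 0.121], [37.1, 50.9], 2.3)
tcp [ 0.677  -0.0333  0.1172] yaw -3.71 open 0.521
```

Tile 4 is where it was. I go down on it.

```bash
python3 -m pendant '[[-0.014,-0.0215,-0.16,0,0,-0.052],[0,0,-0.16,0,0,-0.052],[0,0,-0.1,0,0,0],[0,0,-0.07,0,0,0],[0,0,-0.035,0,0,0],[0,0,-0.016,0,0,0],[0,0,0,0,0,0],[0,0,0,0,0,0],[0,0,0,0,0,0],[0,0,0,0,0,0]]' 0.3
python3 -m pendant '[[0,0,0,0,0,0],[0,0,0,0,0,0],[0,0,0,0,0,0],[0,0,0,0,0,0],[0,0,0,0,0,0],[0,0,0,0,0,0],[0,0,0,0,0,0],[0,0,0,0,0,0],[0,0,0,0,0,0],[0,0,0.1,0,0,0]]' -1
```

```text
time_s: 13.4
eef_pos: [0.6716, -0.0421, 0.008]
eef_rot: [0.0, 0.993, -0.116, 0.0]
wrist_force: [-0.6, -0.3, 0.7]
opening: 0.647
grasp_force: 0.0
time_s: 14.65
eef_pos: [0.6694, -0.0417, 0.0259]
eef_rot: [-0.0, 0.993, -0.116, -0.002]
wrist_force: [-0.1, -0.2, -0.6]
opening: 0.373
grasp_force: 59.5
```

```bash
python3 -m pendant '[[0,0,0.185,0,0,0],[0,0,0.185,0,0,0],[-0.159,-0.217,0,0,0,0.052],[-0.159,-0.217,0,0,0,0.0515],[-0.159,-0.217,0,0,0,0],[-0.158,-0.217,0,0,0,0],[0,0,0,0,0,0],[0,0,-0.1,0,0,0],[0,0,0,0,0,0],[0,0,0,0,0,0]]'
python3 - <<'E'
from h import *
w=cam('wrist'); o=ctrl.get_obs(); q=o['eef_rot'];print(o['eef_pos'].round(4),np.degrees(2*np.arctan2(q[2],q[1])).round(2)); im=w['color']
h=cv2.cvtColor(im,cv2.COLOR_BGR2HSV).astype(int)
m=(((h[...,0]>80)&(h[...,0]<110)&(h[...,1]>60)|((h[...,0]<12)&(h[...,1]>110)))).astype(np.uint8); m[:,:225]=0; m[:,330:]=0; m[:190]=0;m[360:]=0
m=cv2.morphologyEx(m,cv2.MORPH_OPEN,np.ones((5,5),np.uint8))
n,l,s,ce=cv2.connectedComponentsWithStats(m); i=1+np.argmax(s[1:,4]); p=pt(w,np.argwhere(l==i)[:,::-1],o['eef_pos'][2])[:,:2]
r=cv2.minAreaRect((p*1000).astype(np.float32)); C=np.array([.4815,-.2102]); y=np.array([.9976,-.0698]); x=np.array([-.0698,-.9976])
d=np.array(r[0])/1000-C; print(s[i],r,d@x,d@y)
E
```

```text
time_s: 15.9
eef_pos: [0.5447, -0.2144, 0.081]
eef_rot: [-0.0, 0.999, -0.034, -0.001]
wrist_force: [0.0, 0.1, 0.5]
opening: 0.375
grasp_force: 59.6
[ 0.5449 -0.2147  0.0814] -3.93
[ 233  234   81  106 8074] ((546.7232666015625, -215.3446807861328), (32.71089553833008, 49.155189514160156), 86.09062194824219) 0.0005797495434570311 0.0654258294805908
```

```bash
python3 -m pendant '[[-0.002,0,-0.08,0,0,0],[0,0,-0.08,0,0,0],[0,0,-0.06,0,0,0],[0,0,-0.04,0,0,0],[0,0,-0.018,0,0,0],[0,0,-0.007,0,0,0],[0,0,0,0,0,0],[0,0,0,0,0,0],[0,0,0,0,0,0],[0,0,0,0,0,0]]'
python3 -m pendant '[[0,0,0,0,0,0],[0,0,0,0,0,0],[0,0,0.08,0,0,0],[0,0,0.2,0,0,0],[0,0,0.22,0,0,0],[0.128,0.253,0,0,0,0.077],[0.128,0.253,0,0,0,0.077],[0.128,0.253,0,0,0,0.077],[0.128,0.253,0,0,0,0],[0.128,0.253,0,0,0,0]]' 0.05
python3 -m pendant '[[0,0,0,0,0,0],[0,0,0,0,0,0],[0,0,0,0,0,0],[0,0,0,0,0,0],[0,0,0,0,0,0],[0,0,0,0,0,0],[0,0,0,0,0,0],[0,0,0,0,0,0],[0,0,0,0,0,0],[0,0,0,0,0,0]]' 0.3
python3 look.py
```

```text
time_s: 17.2
eef_pos: [0.5442, -0.2158, 0.0249]
eef_rot: [0.0, 0.999, -0.035, 0.0]
wrist_force: [0.2, 0.5, -0.1]
opening: 0.374
grasp_force: 59.6
time_s: 18.45
eef_pos: [0.6731, 0.0389, 0.1263]
eef_rot: [0.0, 0.989, 0.146, 0.001]
wrist_force: [0.2, -0.8, 0.3]
opening: 0.525
grasp_force: 0.0
time_s: 19.7
eef_pos: [0.6721, 0.0373, 0.1247]
eef_rot: [-0.0, 0.989, 0.146, -0.0]
wrist_force: [-0.5, 0.4, 0.4]
opening: 0.651
grasp_force: 0.0
top ([249.0, 173.8], [0.6916, 0.0955], [135.6, 248.7], -89.5)
top ([313.5, 152.8], [0.7538, -0.0976], [19.8, 87.7], 84.9)
wrist ([45.0, 137.0], [0.6761, 0.1993], [37.0, 51.3], 15.3)
wrist ([156.0, 170.0], [0.6759, 0.1225], [34.1, 50.1], 2.3)
wrist ([270.0, 207.0], [0.6726, 0.0387], [32.9, 52.1], 17.7)
tcp [0.6721 0.0373 0.1247] yaw 16.76 open 0.647
```

```bash
python3 -m pendant '[[0,0.005,-0.16,0,0,0],[0,0,-0.16,0,0,0],[0,0,-0.12,0,0,0],[0,0,-0.08,0,0,0],[0,0,-0.04,0,0,0],[0,0,-0.0185,0,0,0],[0,0,0,0,0,0],[0,0,0,0,0,0],[0,0,0,0,0,0],[0,0,0,0,0,0]]' 0.3
python3 -m pendant '[[0,0,0,0,0,0],[0,0,0,0,0,0],[0,0,0,0,0,0],[0,0,0,0,0,0],[0,0,0,0,0,0],[0,0,0,0,0,0],[0,0,0,0,0,0],[0,0,0,0,0,0],[0,0,0,0,0,0],[0,0,0.1,0,0,0]]' -1
```

```text
time_s: 21.05
eef_pos: [0.6722, 0.0383, 0.0093]
eef_rot: [0.0, 0.989, 0.146, 0.0]
wrist_force: [0.9, 0.0, -0.1]
opening: 0.65
grasp_force: 0.0
time_s: 22.3
eef_pos: [0.6699, 0.0385, 0.0272]
eef_rot: [-0.001, 0.989, 0.146, -0.002]
wrist_force: [0.2, -0.0, -0.1]
opening: 0.374
grasp_force: 59.6
```

```bash
cat > held.py <<'E'
from h import *
w=cam('wrist'); o=ctrl.get_obs(); q=o['eef_rot'];print('tcp',o['eef_pos'].round(4),'yaw',np.degrees(2*np.arctan2(q[2],q[1])).round(2),'open',round(o['opening'],3)); im=w['color']
h=cv2.cvtColor(im,cv2.COLOR_BGR2HSV).astype(int)
m=(((h[...,0]>80)&(h[...,0]<110)&(h[...,1]>60)|((h[...,0]<12)&(h[...,1]>110)))).astype(np.uint8); m[:,:225]=0; m[:,330:]=0; m[:190]=0;m[360:]=0
m=cv2.morphologyEx(m,cv2.MORPH_OPEN,np.ones((5,5),np.uint8))
n,l,s,ce=cv2.connectedComponentsWithStats(m); i=1+np.argmax(s[1:,4]); p=pt(w,np.argwhere(l==i)[:,::-1],o['eef_pos'][2])[:,:2]
r=cv2.minAreaRect((p*1000).astype(np.float32)); C=np.array([.4815,-.2102]); y=np.array([.9976,-.0698]); x=np.array([-.0698,-.9976])
d=np.array(r[0])/1000-C; print('tile',s[i].tolist(),np.round(r[1],1),round(r[2],1),'case xy',(d@x).round(4),(d@y).round(4))
E
python3 -m pendant '[[0,0,0.3,0,0,0],[0,0,0.3,0,0,0],[-0.1586,-0.208,0,0,0,-0.0385],[-0.1586,-0.208,0,0,0,-0.0385],[-0.1586,-0.208,0,0,0,-0.0385],[-0.1586,-0.208,0,0,0,-0.0385],[-0.1586,-0.208,0,0,0,-0.0385],[-0.1586,-0.208,0,0,0,-0.0385],[0,0,-0.17,0,0,0],[0,0,-0.17,0,0,0]]'
python3 -m pendant '[[0,0,0,0,0,0],[0,0,0,0,0,0],[0,0,0,0,0,0],[0,0,0,0,0,0],[0,0,0,0,0,0],[0,0,0,0,0,0],[0,0,0,0,0,0],[0,0,0,0,0,0],[0,0,0,0,0,0],[0,0,0,0,0,0]]'
python3 held.py
```

```text
time_s: 23.55
eef_pos: [0.4817, -0.2125, 0.0816]
eef_rot: [0.001, 0.999, -0.036, 0.001]
wrist_force: [-0.0, 0.5, -0.7]
opening: 0.372
grasp_force: 59.7
time_s: 24.8
eef_pos: [0.4817, -0.2113, 0.081]
eef_rot: [-0.0, 0.999, -0.035, -0.0]
wrist_force: [0.7, -0.2, -0.2]
opening: 0.37
grasp_force: 59.7
tcp [ 0.4817 -0.2113  0.081 ] yaw -4.03 open 0.371
tile [235, 302, 77, 40, 2695] [32.7 19.5] 86.0 case xy 0.0019 -0.0138
```

```bash
python3 -m pendant '[[0,0,-0.08,0,0,0],[0,0,-0.08,0,0,0],[0,0,-0.06,0,0,0],[0,0,-0.05,0,0,0],[0,0,-0.03,0,0,0],[0,0,-0.017,0,0,0],[0,0,-0.007,0,0,0],[0,0,0,0,0,0],[0,0,0,0,0,0],[0,0,0,0,0,0]]'
python3 -m pendant '[[0,0,0,0,0,0],[0,0,0,0,0,0],[0,0,0.1,0,0,0],[0,0,0.3,0,0,0],[0,0,0.3,0,0,0],[0,0,0.2,0,0,0],[0.139,0.2385,0,0,0,0.035],[0.139,0.2385,0,0,0,0.035],[0.139,0.2385,0,0,0,0],[0.139,0.2385,0,0,0,0]]' 0.05
python3 -m pendant '[[0.139,0.2385,0,0,0,0],[0.138,0.2385,0,0,0,0],[0.138,0.238,0,0,0,0],[0,0,-0.15,0,0,0],[0,0,-0.15,0,0,0],[0,0,-0.055,0,0,0],[0,0,0,0,0,0],[0,0,0,0,0,0],[0,0,0,0,0,0],[0,0,0,0,0,0]]' 0.3
python3 look.py
```

```text
time_s: 26.1
eef_pos: [0.4819, -0.2115, 0.0165]
eef_rot: [0.0, 0.999, -0.035, 0.0]
wrist_force: [-0.4, -0.3, -0.9]
opening: 0.374
grasp_force: 59.7
time_s: 27.35
eef_pos: [0.5937, -0.019, 0.1964]
eef_rot: [0.0, 1.0, 0.02, 0.0]
wrist_force: [0.6, -0.6, 0.5]
opening: 0.523
grasp_force: 0.0
time_s: 28.6
eef_pos: [0.6765, 0.1224, 0.1262]
eef_rot: [0.0, 1.0, 0.02, 0.001]
wrist_force: [0.1, 0.3, 0.8]
opening: 0.651
grasp_force: 0.0
top ([224.4, 174.3], [0.691, 0.1573], [135.5, 153.0], -89.5)
top ([313.7, 152.8], [0.754, -0.0963], [20.0, 85.1], 84.6)
wrist ([165.0, 204.0], [0.6762, 0.2002], [35.1, 51.5], 16.2)
wrist ([270.0, 209.0], [0.6758, 0.1234], [33.1, 49.1], 2.3)
tcp [0.6762 0.1224 0.1257] yaw 2.27 open 0.651
```

```bash
python3 -m pendant '[[0,0.005,-0.16,0,0,0],[0,0,-0.16,0,0,0],[0,0,-0.12,0,0,0],[0,0,-0.08,0,0,0],[0,0,-0.045,0,0,0],[0,0,-0.0185,0,0,0],[0,0,0,0,0,0],[0,0,0,0,0,0],[0,0,0,0,0,0],[0,0,0,0,0,0]]' 0.3
python3 -m pendant '[[0,0,0,0,0,0],[0,0,0,0,0,0],[0,0,0,0,0,0],[0,0,0,0,0,0],[0,0,0,0,0,0],[0,0,0,0,0,0],[0,0,0,0,0,0],[0,0,0,0,0,0],[0,0,0,0,0,0],[0,0,0.1,0,0,0]]' -1
```

```text
time_s: 29.95
eef_pos: [0.6762, 0.1235, 0.0089]
eef_rot: [0.0, 1.0, 0.02, 0.0]
wrist_force: [0.5, -0.3, 0.6]
opening: 0.658
grasp_force: 0.0
time_s: 31.2
eef_pos: [0.6738, 0.1234, 0.0266]
eef_rot: [-0.0, 1.0, 0.02, -0.003]
wrist_force: [0.1, 0.3, -0.5]
opening: 0.374
grasp_force: 59.5
```

```bash
python3 -m pendant '[[0,0,0.283,0,0,0],[0,0,0.283,0,0,0],[0,0,0.283,0,0,0],[-0.1383,-0.2391,0,0,0,-0.01],[-0.1383,-0.2391,0,0,0,-0.01],[-0.1383,-0.2391,0,0,0,-0.01],[-0.1383,-0.2391,0,0,0,-0.01],[-0.1383,-0.2391,0,0,0,-0.01],[-0.1383,-0.2391,0,0,0,-0.01],[-0.1383,-0.2391,0,0,0,-0.01]]'
python3 -m pendant '[[0,0,-0.2,0,0,0],[0,0,-0.2,0,0,0],[0,0,-0.15,0,0,0],[0,0,-0.042,0,0,0],[0,0,0,0,0,0],[0,0,0,0,0,0],[0,0,0,0,0,0],[0,0,0,0,0,0],[0,0,0,0,0,0],[0,0,0,0,0,0]]'
python3 held.py; python3 - <<'E'
from h import *
cv2.imwrite('pics/v5.png',cam('wrist')['color'][100:400,80:480])
E
```

```text
time_s: 32.45
eef_pos: [0.4811, -0.2125, 0.1991]
eef_rot: [0.0, 0.999, -0.035, 0.0]
wrist_force: [-0.5, -0.6, -0.3]
opening: 0.373
grasp_force: 59.6
time_s: 33.7
eef_pos: [0.4823, -0.2112, 0.0799]
eef_rot: [-0.0, 0.999, -0.035, -0.0]
wrist_force: [-0.7, -0.6, -0.0]
opening: 0.371
grasp_force: 59.6
tcp [ 0.4823 -0.2113  0.0799] yaw -4.03 open 0.375
tile [233, 236, 81, 106, 7993] [32.7 49.5] 86.0 case xy 0.0018 0.0018
```

View pics/v5.png

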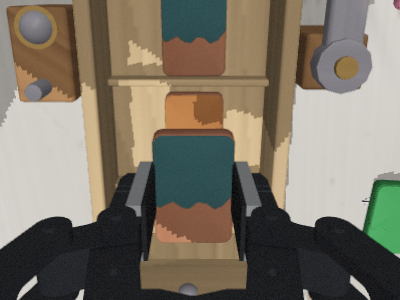

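The view shows tiles 5 and 4 lying flat in bay 3, tile 3 flat in bay 2 just ahead at crop (194,108), and tile 2 held at crop (193,188). I lower it, then fetch the last tile.

```bash
python3 -m pendant '[[-0.005,0,-0.08,0,0,0],[0,0,-0.08,0,0,0],[0,0,-0.05,0,0,0],[0,0,-0.04,0,0,0],[0,0,-0.02,0,0,0],[0,0,-0.007,0,0,0],[0,0,0,0,0,0],[0,0,0,0,0,0],[0,0,0,0,0,0],[0,0,0,0,0,0]]'
python3 -m pendant '[[0,0,0,0,0,0],[0,0,0,0,0,0],[0,0,0.1,0,0,0],[0,0,0.28,0,0,0],[0,0,0.28,0,0,0],[0,0,0.22,0,0,0],[0.1214,0.2572,0,0,0,0.0555],[0.1214,0.2572,0,0,0,0.0555],[0.1214,0.2572,0,0,0,0.0555],[0.1214,0.2572,0,0,0,0.0555]]' 0.05
python3 -m pendant '[[0.1214,0.2572,0,0,0,0],[0.1214,0.2572,0,0,0,0],[0.1214,0.2572,0,0,0,0],[0.1214,0.2572,0,0,0,0],[0,0,-0.2,0,0,0],[0,0,-0.17,0,0,0],[0,0,0,0,0,0],[0,0,0,0,0,0],[0,0,0,0,0,0],[0,0,0,0,0,0]]' 0.3
python3 look.py
```

```text
time_s: 35.05
eef_pos: [0.4814, -0.2113, 0.0246]
eef_rot: [0.0, 0.999, -0.035, 0.0]
wrist_force: [0.3, 0.1, -0.4]
opening: 0.37
grasp_force: 59.6
time_s: 36.3
eef_pos: [0.5791, -0.0039, 0.2007]
eef_rot: [0.0, 0.99, 0.14, 0.0]
wrist_force: [1.2, -0.0, 0.3]
opening: 0.524
grasp_force: 0.0
time_s: 37.55
eef_pos: [0.6765, 0.2002, 0.1284]
eef_rot: [0.0, 0.99, 0.139, 0.001]
wrist_force: [0.1, -0.1, -0.6]
opening: 0.653
grasp_force: 0.0
top ([206.2, 170.8], [0.6907, 0.2071], [53.8, 136.4], 2.3)
top ([314.4, 152.9], [0.7538, -0.0991], [20.3, 90.6], 84.6)
wrist ([269.0, 206.0], [0.6765, 0.2014], [33.2, 51.5], 15.9)
tcp [0.6761 0.2002 0.1276] yaw 15.94 open 0.652
```

```bash
python3 -m pendant '[[0,0.005,-0.16,0,0,0],[0,0,-0.16,0,0,0],[0,0,-0.12,0,0,0],[0,0,-0.09,0,0,0],[0,0,-0.045,0,0,0],[0,0,-0.018,0,0,0],[0,0,0,0,0,0],[0,0,0,0,0,0],[0,0,0,0,0,0],[0,0,0,0,0,0]]' 0.3
python3 -m pendant '[[0,0,0,0,0,0],[0,0,0,0,0,0],[0,0,0,0,0,0],[0,0,0,0,0,0],[0,0,0,0,0,0],[0,0,0,0,0,0],[0,0,0,0,0,0],[0,0,0,0,0,0],[0,0,0,0,0,0],[0,0,0.1,0,0,0]]' -1
```

```text
time_s: 38.9
eef_pos: [0.6758, 0.2013, 0.0083]
eef_rot: [0.0, 0.99, 0.139, 0.0]
wrist_force: [0.0, -0.0, 0.6]
opening: 0.649
grasp_force: 0.0
time_s: 40.15
eef_pos: [0.6733, 0.2009, 0.0258]
eef_rot: [-0.0, 0.99, 0.139, -0.003]
wrist_force: [-0.6, 1.2, -0.7]
opening: 0.374
grasp_force: 59.6
```

```bash
python3 -m pendant '[[0,0,0.24,0,0,0],[0,0,0.24,0,0,0],[0,0,0.24,0,0,0],[0,0,0.24,0,0,0],[-0.1436,-0.2267,0,0,0,-0.037],[-0.1436,-0.2267,0,0,0,-0.037],[-0.1436,-0.2267,0,0,0,-0.037],[-0.1436,-0.2267,0,0,0,-0.037],[-0.1436,-0.2267,0,0,0,-0.037],[-0.1436,-0.2267,0,0,0,-0.0366]]'
python3 -m pendant '[[-0.1436,-0.2267,0,0,0,0],[-0.1436,-0.2267,0,0,0,0],[-0.1436,-0.2267,0,0,0,0],[0,0,-0.174,0,0,0],[0,0,-0.174,0,0,0],[0,0,-0.174,0,0,0],[0,0,-0.173,0,0,0],[0,0,0,0,0,0],[0,0,0,0,0,0],[0,0,0,0,0,0]]'
python3 held.py
```

```text
time_s: 41.4
eef_pos: [0.5019, -0.0719, 0.2206]
eef_rot: [0.0, 0.999, -0.036, 0.0]
wrist_force: [0.5, 0.4, -0.1]
opening: 0.373
grasp_force: 59.6
time_s: 42.65
eef_pos: [0.4182, -0.2077, 0.0827]
eef_rot: [0.001, 0.999, -0.035, 0.001]
wrist_force: [0.2, 0.6, -0.3]
opening: 0.371
grasp_force: 59.7
tcp [ 0.4181 -0.2076  0.0825] yaw -3.99 open 0.373
tile [235, 304, 78, 39, 2688] [33.2 19. ] 85.9 case xy 0.0029 -0.0782
```

```bash
python3 -m pendant '[[0,0.002,-0.08,0,0,0],[0,0,-0.08,0,0,0],[0,0,-0.06,0,0,0],[0,0,-0.05,0,0,0],[0,0,-0.035,0,0,0],[0,0,-0.018,0,0,0],[0,0,-0.007,0,0,0],[0,0,0,0,0,0],[0,0,0,0,0,0],[0,0,0,0,0,0]]'
python3 -m pendant '[[0,0,0,0,0,0],[0,0,0,0,0,0],[0,0,0.1,0,0,0],[0,0,0.3,0,0,0],[0,0,0.3,0,0,0],[0,0,0.3,0,0,0],[0,0,0.2,0,0,0],[0,0.276,0,0,0,0],[0,0.276,0,0,0,0],[0,0.276,0,0,0,0]]' 0.05
python3 -m pendant '[[0,0.276,0,0,0,0],[0,0.276,0,0,0,0],[0,0.276,0,0,0,0],[0,0.276,0,0,0,0],[0,0.276,0,0,0,0],[0,0,0,0,0,0],[0,0,0,0,0,0],[0,0,0,0,0,0],[0,0,0,0,0,0],[0,0,0,0,0,0]]'
python3 - <<'E'
from h import *
w=cam('wrist');c=cam('top'); np.savez('pics/w6.npz',R=w['R'],P=w['P'])
cv2.imwrite('pics/w6.png',w['color'])
cv2.imwrite('pics/v6.png',np.hstack([w['color'][:,:440],cv2.resize(c['color'][190:295,320:410],(360,420))]))
E
```

```text
time_s: 43.95
eef_pos: [0.4173, -0.2065, 0.0151]
eef_rot: [0.0, 0.999, -0.035, 0.0]
wrist_force: [0.4, -0.1, 0.1]
opening: 0.376
grasp_force: 59.7
time_s: 45.2
eef_pos: [0.4168, -0.0394, 0.2551]
eef_rot: [0.0, 0.999, -0.035, 0.0]
wrist_force: [0.6, 0.4, 0.1]
opening: 0.526
grasp_force: 0.0
time_s: 46.45
eef_pos: [0.4174, 0.2344, 0.255]
eef_rot: [-0.0, 0.999, -0.036, 0.0]
wrist_force: [0.6, -0.1, 0.4]
opening: 0.522
grasp_force: 0.0
```

View pics/v6.png

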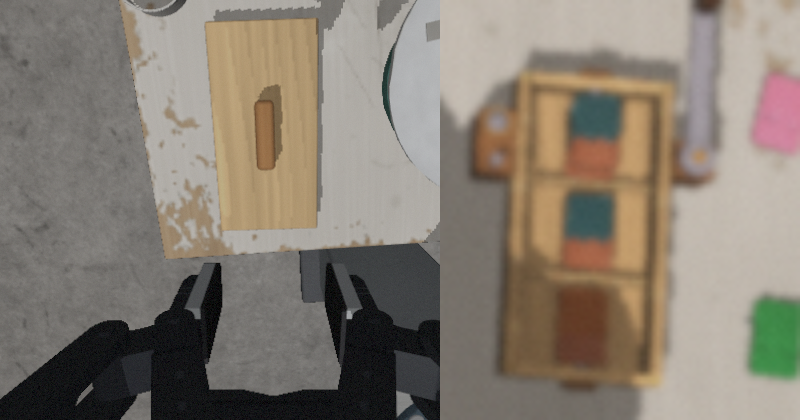

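Composite: all five tiles lie flat in the case (2, 2, 1), with the keeper open beside it. The lid's plate corners are at (206,23), (317,18), (317,227) and (222,229), and its handle top at about (256–275, 100–169).

```bash
python3 - <<'E'
from h import *
w=cam('wrist')
P=pt(w,[(206,23),(317,18),(316,227),(222,229)],.024); print(P.round(4).tolist(),P.mean(0).round(4))
f=(P[0]+P[1])/2-(P[3]+P[2])/2; s=(P[0]+P[3])/2-(P[1]+P[2])/2
print(np.linalg.norm(f),np.degrees(np.arctan2(f[1],f[0])),np.linalg.norm(s),np.degrees(np.arctan2(s[1],s[0]))-90)
im=w['color']; h=cv2.cvtColor(im,cv2.COLOR_BGR2HSV).astype(int)
m=np.zeros(im.shape[:2],np.uint8); sub=h[90:180,245:285]
L=h[135,235:295]; print(L[::3].tolist())
print(h[90:175:3,264].tolist())
H=pt(w,[(256,101),(272,100),(275,168),(258,169)],.05); print(H.round(4).tolist(),H.mean(0).round(4))
E
```

```text
[[0.5632, 0.2846, 0.024], [0.5602, 0.1839, 0.024], [0.3589, 0.1917, 0.024], [0.3637, 0.2928, 0.024]] [0.4615 0.2383 0.024 ]
0.2004993771897442 -2.2867109920365016 0.10101650108084725 -2.234112998867289
[[19, 88, 185], [18, 88, 185], [18, 90, 185], [18, 89, 181], [18, 90, 167], [18, 94, 168], [18, 93, 175], [14, 132, 112], [15, 133, 142], [15, 127, 154], [15, 138, 148], [15, 132, 149], [14, 132, 139], [14, 126, 101], [19, 98, 120], [19, 99, 119], [18, 91, 180], [18, 88, 182], [18, 90, 176], [18, 90, 178]]
[[17, 94, 127], [18, 95, 124], [18, 97, 126], [18, 106, 116], [14, 133, 123], [15, 131, 146], [15, 128, 147], [14, 131, 150], [14, 128, 149], [15, 131, 148], [14, 129, 152], [14, 128, 152], [15, 133, 150], [14, 131, 150], [15, 133, 152], [15, 131, 150], [15, 130, 153], [15, 129, 154], [16, 129, 154], [15, 129, 154], [14, 127, 155], [15, 133, 153], [15, 131, 154], [15, 126, 156], [16, 133, 153], [15, 130, 155], [14, 130, 137], [18, 88, 177], [19, 89, 183]]
[[0.4929, 0.2439, 0.05], [0.4927, 0.2295, 0.05], [0.431, 0.2311, 0.05], [0.4312, 0.2472, 0.05]] [0.462  0.2379 0.05  ]
```

Lid centre is (0.4615, 0.2380), yaw -2.3°. The handle measures about 62 x 15 mm at the same centre, which fits. I grasp it.

```bash
python3 -m pendant '[[0.0735,0.006,-0.2,0,0,0.0194],[0.073,0.006,-0.2,0,0,0],[0.073,0.005,-0.2,0,0,0],[0,0,-0.2,0,0,0],[0,0,-0.15,0,0,0],[0,0,-0.09,0,0,0],[0,0,-0.04,0,0,0],[0,0,-0.0175,0,0,0],[0,0,0,0,0,0],[0,0,0,0,0,0]]' 0.05
python3 -m pendant '[[0,0,0,0,0,0],[0,0,0,0,0,0],[0,0,0,0,0,0],[0,0,0,0,0,0],[0,0,0,0,0,0],[0,0,0,0,0,0],[0,0,0,0,0,0],[0,0,0,0,0,0],[0,0,0,0,0,0],[0,0,0,0,0,0]]' -1
```

```text
time_s: 47.85
eef_pos: [0.4617, 0.2388, 0.0363]
eef_rot: [-0.0, 1.0, -0.02, 0.001]
wrist_force: [-0.6, 0.3, 0.4]
opening: 0.522
grasp_force: 0.0
time_s: 49.1
eef_pos: [0.4615, 0.2387, 0.0361]
eef_rot: [-0.0, 1.0, -0.02, 0.001]
wrist_force: [-0.4, 0.1, 6.7]
opening: 0.199
grasp_force: 59.6
```

```bash
python3 -m pendant '[[0,0,0.05,0,0,0],[0,0,0.15,0,0,0],[0,0,0.25,0,0,0],[0,0,0.25,0,0,0],[0,0,0.25,0,0,0],[0,0,0.15,0,0,0],[0,0,0,0,0,0],[0.0114,-0.1,0,0,0,0],[0.0114,-0.2,0,0,0,0],[0.0114,-0.25,0,0,0,0]]'
python3 -m pendant '[[0.0114,-0.25,0,0,0,-0.01],[0.0114,-0.25,0,0,0,-0.0094],[0.0114,-0.25,0,0,0,0],[0.0114,-0.25,0,0,0,0],[0.0114,-0.25,0,0,0,0],[0.0114,-0.25,0,0,0,0],[0,-0.15,0,0,0,0],[0,-0.05,0,0,0,0],[0,0,0,0,0,0],[0,0,0,0,0,0]]'
python3 -m pendant '[[0,0,-0.2,0,0,0],[0,0,-0.2,0,0,0],[0,0,-0.2,0,0,0],[0,0,-0.1,0,0,0],[0,0,-0.05,0,0,0],[0,0,0,0,0,0],[0,0,0,0,0,0],[0,0,0,0,0,0],[0,0,0,0,0,0],[0,0,0,0,0,0]]'
python3 - <<'E'
from h import *
w=cam('wrist'); o=ctrl.get_obs(); q=o['eef_rot'];print(o['eef_pos'].round(4),np.degrees(2*np.arctan2(q[2],q[1])).round(2),o['opening'],o['wrist_force'],o['torque'])
cv2.imwrite('pics/v7.png',w['color'])
E
```

```text
time_s: 50.35
eef_pos: [0.4663, 0.128, 0.2527]
eef_rot: [0.0, 1.0, -0.019, -0.002]
wrist_force: [1.2, -0.8, -2.2]
opening: 0.195
grasp_force: 59.0
time_s: 51.6
eef_pos: [0.4813, -0.2101, 0.2547]
eef_rot: [-0.001, 0.999, -0.034, -0.0]
wrist_force: [-0.0, 0.7, -1.8]
opening: 0.195
grasp_force: 59.1
time_s: 52.85
eef_pos: [0.4816, -0.2116, 0.1057]
eef_rot: [0.0, 0.999, -0.035, 0.0]
wrist_force: [0.5, 0.6, -3.0]
opening: 0.199
grasp_force: 59.0
[ 0.4816 -0.2115  0.1056] -4.0 0.19758070546472942 [-0.32006304  0.60040946 -3.27966186] [-0.03819681  0.00683345 -0.03146532]
```

View pics/v7.png

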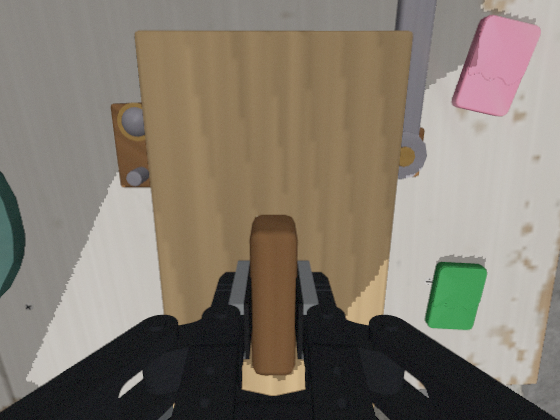

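The lid is held level and square over the case, hiding it. Its front corners are at (137,32) and (412,32), the handle is at (273,290), and the keeper bar is clear at right. I compute the lid's place relative to the case.

```bash
python3 - <<'E'
from h import *
w=cam('wrist')
C=np.array([.4815,-.2102]); y=np.array([.9976,-.0698]); x=np.array([-.0698,-.9976])
g=w['color'].astype(int).sum(2)
print('col275 rows20-45',g[20:45,275].tolist()); print('row100 L',g[100,130:165:2].tolist(),'R',g[100,390:430:2].tolist())
z=.1056-.012
for uv,zz in [((137,32),z),((412,32),z),((148,150),z),((401,150),z),((134,122),.055),((406,156),.061)]:
    p=pt(w,[uv],zz)[0,:2]-C; print(uv,(p@x).round(4),(p@y).round(4))
E
```

```text
col275 rows20-45 [400, 403, 399, 404, 399, 405, 405, 399, 406, 394, 364, 318, 343, 346, 351, 336, 350, 345, 344, 346, 354, 347, 338, 343, 341]
row100 L [411, 411, 403, 404, 416, 406, 305, 353, 361, 354, 360, 369, 366, 364, 367, 367, 367, 363] R [327, 330, 330, 322, 333, 334, 336, 318, 329, 355, 361, 361, 362, 350, 366, 357, 333, 551, 574, 574]
(137, 32) -0.0477 0.1012
(412, 32) 0.053 0.1012
(148, 150) -0.0483 0.0582
(401, 150) 0.0537 0.0582
(134, 122) -0.067 0.0666
(406, 156) 0.0679 0.0507
```

The lid is about 2 mm off toward case +x and 1 mm short in y. I correct both and lower it onto the balls.

```bash
python3 -m pendant '[[0.006,0.009,0,0,0,0],[0,0,-0.03,0,0,0],[0,0,-0.03,0,0,0],[0,0,-0.03,0,0,0],[0,0,-0.02,0,0,0],[0,0,-0.02,0,0,0],[0,0,-0.015,0,0,0],[0,0,0,0,0,0],[0,0,0,0,0,0],[0,0,0,0,0,0]]'
```

```text
time_s: 54.2
eef_pos: [0.4829, -0.2097, 0.0766]
eef_rot: [0.0, 0.999, -0.035, 0.0]
wrist_force: [-0.2, 0.3, -1.5]
opening: 0.198
grasp_force: 59.0
```

```bash
python3 -m pendant '[[0,0,-0.004,0,0,0],[0,0,-0.004,0,0,0],[0,0,-0.004,0,0,0],[0,0,-0.004,0,0,0],[0,0,-0.004,0,0,0],[0,0,0,0,0,0],[0,0,0,0,0,0],[0,0,0,0,0,0],[0,0,0,0,0,0],[0,0,0,0,0,0]]'
```

```text
time_s: 55.45
eef_pos: [0.4831, -0.2099, 0.0729]
eef_rot: [0.0, 0.999, -0.035, 0.0]
wrist_force: [-1.6, 1.1, 5.8]
opening: 0.195
grasp_force: 60.2
```

It rests on the balls at the expected height of 37 mm. I press while gripping, in small steps.

```bash
python3 -m pendant '[[0,0,-0.005,0,0,0],[0,0,-0.005,0,0,0],[0,0,-0.005,0,0,0],[0,0,-0.005,0,0,0],[0,0,0,0,0,0],[0,0,0,0,0,0],[0,0,0,0,0,0],[0,0,0,0,0,0],[0,0,0,0,0,0],[0,0,0,0,0,0]]'
```

```text
time_s: 56.7
eef_pos: [0.483, -0.2099, 0.0696]
eef_rot: [0.001, 0.999, -0.035, 0.0]
wrist_force: [-5.5, 3.1, 12.6]
opening: 0.2
grasp_force: 61.7
```

```bash
python3 -m pendant '[[-0.004,0.002,-0.005,0,0,0],[0,0,-0.005,0,0,0],[0,0,-0.005,0,0,0],[0,0,-0.005,0,0,0],[0,0,0,0,0,0],[0,0,0,0,0,0],[0,0,0,0,0,0],[0,0,0,0,0,0],[0,0,0,0,0,0],[0,0,0,0,0,0]]'
```

```text
time_s: 57.95
eef_pos: [0.4817, -0.2091, 0.0642]
eef_rot: [-0.0, 0.999, -0.035, -0.0]
wrist_force: [-1.8, 0.0, -4.1]
opening: 0.196
grasp_force: 59.5
```

It snapped past. I follow it down to home.

```bash
python3 -m pendant '[[0,0,-0.005,0,0,0],[0,0,-0.004,0,0,0],[0,0,-0.003,0,0,0],[0,0,-0.002,0,0,0],[0,0,0,0,0,0],[0,0,0,0,0,0],[0,0,0,0,0,0],[0,0,0,0,0,0],[0,0,0,0,0,0],[0,0,0,0,0,0]]'
```

```text
time_s: 59.2
eef_pos: [0.4823, -0.2093, 0.0621]
eef_rot: [0.0, 0.999, -0.035, 0.0]
wrist_force: [-1.6, 2.2, 5.4]
opening: 0.196
grasp_force: 60.5
```

```bash
python3 -m pendant '[[0,0,0,0,0,0],[0,0,0,0,0,0],[0,0,0,0,0,0],[0,0,0.05,0,0,0],[0,0,0.15,0,0,0],[0,0,0.2,0,0,0],[0,0,0,0,0,0],[0,0,0,0,0,0],[0,0,0,0,0,0],[0,0,0,0,0,0]]' 0.05
python3 -m pendant '[[0,0,0,0,0,0],[0,0,0,0,0,0],[0,0,0,0,0,0],[0,0,0,0,0,0],[0,0,-0.1,0,0,0],[0,0,-0.1,0,0,0],[0,0,-0.06,0,0,0],[0,0,-0.02,0,0,0],[0,0,0,0,0,0],[0,0,0,0,0,0]]' -1
python3 -m pendant '[[0,0,-0.004,0,0,0],[0,0,-0.004,0,0,0],[0,0,-0.003,0,0,0],[0,0,-0.003,0,0,0],[0,0,0,0,0,0],[0,0,0,0,0,0],[0,0,0,0,0,0],[0,0,0,0,0,0],[0,0,0,0,0,0],[0,0,0,0,0,0]]' -1
```

```text
time_s: 60.45
eef_pos: [0.4813, -0.2088, 0.1405]
eef_rot: [-0.001, 0.999, -0.035, -0.001]
wrist_force: [0.3, -0.2, 0.5]
opening: 0.525
grasp_force: 0.0
time_s: 61.7
eef_pos: [0.4824, -0.2096, 0.0863]
eef_rot: [0.0, 0.999, -0.035, 0.001]
wrist_force: [-0.0, -0.1, -0.1]
opening: -0.001
grasp_force: 0.0
time_s: 62.95
eef_pos: [0.4821, -0.2093, 0.084]
eef_rot: [0.0, 0.999, -0.035, 0.0]
wrist_force: [-3.3, 3.3, 11.0]
opening: 0.0
grasp_force: 5.4
```

The handle top is at 76 mm under 11 N, so the lid is home. I lift off and look at the lid and the knob.

```bash
python3 -m pendant '[[0,0,0.1,0,0,0],[0,0,0.2,0,0,0],[0,0,0.25,0,0,0],[0,0,0.25,0,0,0],[0.18,-0.15,0,0,0,0],[0.18,-0.15,0,0,0,0],[0.18,-0.15,0,0,0,0],[0.18,-0.15,0,0,0,0],[0,0,0,0,0,0],[0,0,0,0,0,0]]' -1
python3 - <<'E'
from h import *
w=cam('wrist'); o=ctrl.get_obs(); q=o['eef_rot'];print(o['eef_pos'].round(4),np.degrees(2*np.arctan2(q[2],q[1])).round(2),o['q'].round(3))
cv2.imwrite('pics/v8.png',w['color'])
c=cam('scene'); cv2.imwrite('pics/s8.png',c['color'])
E
```

```text
time_s: 64.2
eef_pos: [0.6255, -0.3288, 0.242]
eef_rot: [-0.0, 0.999, -0.035, -0.001]
wrist_force: [-0.1, 0.3, -0.3]
opening: 0.002
grasp_force: 0.0
[ 0.6254 -0.3285  0.2427] -3.98 [-0.651  0.468  1.232  0.     1.443  0.989]
```

View pics/v8.png

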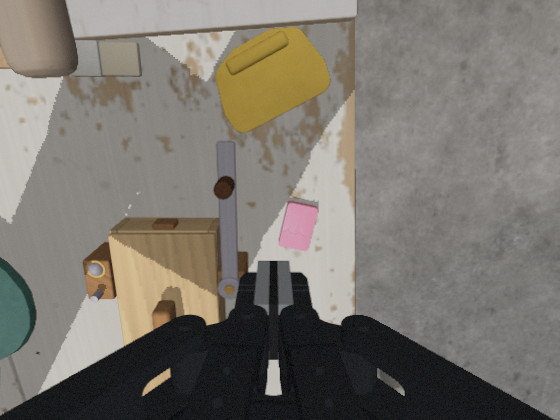

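The lid sits flush in the case. The knob top is at about (224,188), the hinge at (230,288), and the yellow scraper is clear beyond the bar tip.

```bash
python3 - <<'E'
from h import *
w=cam('wrist')
k=pt(w,[(224,188)],.086)[0]; h=pt(w,[(230,288)],.061)[0]; t=pt(w,[(226,142)],.06)[0]; print(k,h,t)
d=k-h; print(np.hypot(*d[:2]),np.degrees(np.arctan2(d[1],d[0])))
# closing path: tool behind knob, gap g along tangent
H=np.array([.527,-.280]); prev=None
for ph in [-3,7,17,27,37,47,57,67,72,77,82,86,88]:
    a=np.radians(ph); p=H+.105*np.array([np.cos(a),np.sin(a)])-np.array([-np.sin(a),np.cos(a)])*(.0215)
    print(ph,p.round(4),None if prev is None else ((p-prev)/.2).round(4)); prev=p
E
```

```text
[ 0.6344331  -0.28909723  0.086     ] [ 0.52726684 -0.27998031  0.061     ] [ 0.66903144 -0.29130483  0.06      ]
0.10755336617774945 -4.8625960439841895
-3 [ 0.6307 -0.307 ] None
7 [ 0.6338 -0.2885] [0.0155 0.0921]
17 [ 0.6337 -0.2699] [-0.0007  0.0934]
27 [ 0.6303 -0.2515] [-0.0169  0.0919]
37 [ 0.6238 -0.234 ] [-0.0326  0.0875]
47 [ 0.6143 -0.2179] [-0.0473  0.0805]
57 [ 0.6022 -0.2036] [-0.0606  0.0711]
67 [ 0.5878 -0.1917] [-0.072   0.0595]
72 [ 0.5799 -0.1868] [-0.0396  0.0248]
77 [ 0.5716 -0.1825] [-0.0416  0.0213]
82 [ 0.5629 -0.179 ] [-0.0433  0.0176]
86 [ 0.5558 -0.1768] [-0.0357  0.0113]
88 [ 0.5522 -0.1758] [-0.0181  0.0047]
```

```bash
python3 -m pendant '[[0.022,0.033,-0.2,0,0,0],[0,0,-0.2,0,0,0],[0,0,-0.2,0,0,0],[0,0,-0.15,0,0,0],[0,0,-0.07,0,0,0],[0,0,0,0,0,0],[0.004,0.04,0,0,0,0],[0.004,0.04,0,0,0,0],[0.008,0.046,0,0,0,0.0556],[0.008,0.046,0,0,0,0.0556]]' -1
python3 -m pendant '[[0,0.047,0,0,0,0.0556],[0,0.047,0,0,0,0.0556],[-0.0085,0.046,0,0,0,0.0556],[-0.0085,0.046,0,0,0,0.0556],[-0.016,0.044,0,0,0,0.0556],[-0.016,0.044,0,0,0,0.0556],[-0.024,0.04,0,0,0,0.0556],[-0.024,0.04,0,0,0,0.0556],[-0.03,0.0355,0,0,0,0.0556],[-0.03,0.0355,0,0,0,0.0556]]'
python3 - <<'E'
from h import *
w=cam('wrist'); o=ctrl.get_obs(); q=o['eef_rot'];print(o['eef_pos'].round(4),np.degrees(2*np.arctan2(q[2],q[1])).round(2),o['wrist_force'])
cv2.imwrite('pics/v9.png',w['color'][60:400,60:500])
E
```

```text
time_s: 65.6
eef_pos: [0.6358, -0.2877, 0.0801]
eef_rot: [0.001, 0.999, 0.054, 0.001]
wrist_force: [-0.0, -0.6, -0.3]
opening: 0.0
grasp_force: 0.2
time_s: 66.85
eef_pos: [0.6043, -0.2026, 0.08]
eef_rot: [0.001, 0.882, 0.471, 0.001]
wrist_force: [0.2, -1.1, -0.2]
opening: -0.001
grasp_force: 0.2
[ 0.6035 -0.2016  0.0797] 56.47 [ 0.67096093  0.85352445 -0.99883927]
```

View pics/v9.png

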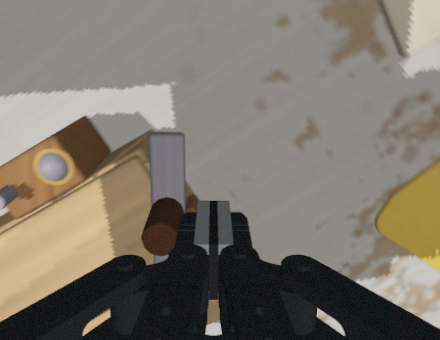

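The wrist view shows the bar swung over the case end. The knob (crop 162,225) rides on the finger's side face, and the catch ball is ahead at crop (53,167). I continue to shut.

```bash
python3 -m pendant '[[-0.037,0.028,0,0,0,0.0556],[-0.037,0.027,0,0,0,0.0556],[-0.0396,0.0248,0,0,0,0.0556],[-0.0416,0.0213,0,0,0,0.0556],[-0.022,0.009,0,0,0,0.0278],[-0.022,0.009,0,0,0,0.0278],[-0.018,0.006,0,0,0,0.022],[-0.018,0.006,0,0,0,0.022],[0,0,0,0,0,0],[0,0,0,0,0,0]]' -1
```

```text
time_s: 68.15
eef_pos: [0.5564, -0.1771, 0.0787]
eef_rot: [-0.0, 0.737, 0.676, -0.0]
wrist_force: [0.2, 0.0, -0.3]
opening: 0.002
grasp_force: 0.0
```

```bash
python3 -m pendant '[[-0.005,0,0,0,0,0],[-0.005,0,0,0,0,0],[-0.004,0,0,0,0,0],[0,0,0,0,0,0],[0,0,0,0,0,0],[0,0,0,0,0,0],[0,0,0,0,0,0],[0,0,0,0,0,0],[0,0,0,0,0,0],[0,0,0,0,0,0]]' -1
```

```text
time_s: 69.4
eef_pos: [0.5546, -0.177, 0.0789]
eef_rot: [0.001, 0.737, 0.676, 0.0]
wrist_force: [4.9, 0.4, -3.1]
opening: 0.001
grasp_force: 2.5
```

```bash
python3 -m pendant '[[-0.005,0,0,0,0,0],[-0.004,0,0,0,0,0],[0,0,0,0,0,0],[0,0,0,0,0,0],[0.05,0,0,0,0,0],[0.1,0,0.1,0,0,0],[0.15,0,0.2,0,0,0],[0.1,0,0.25,0,0,0],[0,0.1,0.25,0,0,0],[0,0.2,0,0,0,0]]' -1
python3 -m pendant '[[0,0.25,0,0,0,0],[0,0.25,0,0,0,0],[0,0.25,0,0,0,0],[0,0.25,0,0,0,0],[0,0.25,0,0,0,0],[0,0,0,0,0,0],[0,0,0,0,0,0],[0,0,0,0,0,0],[0,0,0,0,0,0],[0,0,0,0,0,0]]' -1
python3 - <<'E'
from h import *
c=cam('top'); cv2.imwrite('pics/v10.png',cv2.resize(c['color'][180:300,300:420],(600,600),interpolation=cv2.INTER_CUBIC))
E
```

```text
time_s: 70.65
eef_pos: [0.6346, -0.1187, 0.2445]
eef_rot: [0.004, 0.738, 0.675, 0.001]
wrist_force: [-0.3, 0.6, -1.4]
opening: -0.002
grasp_force: 0.0
time_s: 71.9
eef_pos: [0.6322, 0.1321, 0.2388]
eef_rot: [-0.0, 0.738, 0.675, -0.0]
wrist_force: [-0.1, 0.2, 0.5]
opening: 0.002
grasp_force: 0.0
```

View pics/v10.png

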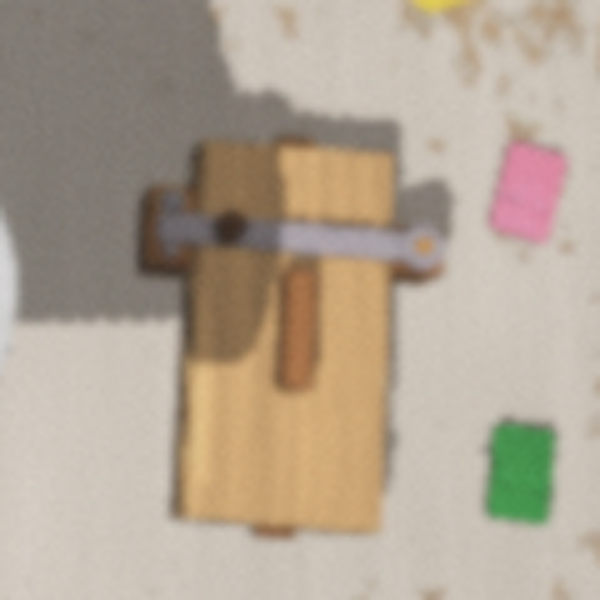

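The lid is home and the bar lies across it from the hinge (425,246) through the knob (231,227) to the catch at left. I measure the shut angle.

```bash
python3 - <<'E'
from h import *
c=cam('top'); f=lambda u,v:(300+u/5,180+v/5)
# bar edges by colour (grey-lilac) within columns between knob and hinge
im=c['color'][180:300,300:420]; hsv=cv2.cvtColor(im,cv2.COLOR_BGR2HSV).astype(int)
m=((hsv[...,1]<60)).astype(np.uint8); pts=[]
for u in range(52,80):
    r=np.where(m[36:60,u])[0]
    if len(r): pts.append((300+u,180+36+r.mean()))
P=pt(c,pts,.0605); k=np.polyfit(P[:,1],P[:,0],1); print(len(pts),'bar dir',90-np.degrees(np.arctan(k[0])), 'at hinge y', np.polyval(k,-.28))
K=pt(c,[f(231,224)],.086)[0]; H=np.array([.527,-.28]);H=pt(c,[f(425,245)],.061)[0][:2]; d=K[:2]-H; print(K,H,np.hypot(*d),np.degrees(np.arctan2(d[1],d[0])))
L=pt(c,[f(205,142),f(395,152),f(380,531),f(177,517)],.05); print(L.mean(0))
s=((L[0]+L[3])-(L[1]+L[2]));fw=(L[0]+L[1])-(L[2]+L[3]); print(np.degrees(np.arctan2(s[1],s[0])),np.degrees(np.arctan2(fw[1],fw[0])),np.linalg.norm(s)/2,np.linalg.norm(fw)/2)
E
```

```text
28 bar dir 86.14058277490916 at hinge y 0.5263268015989188
[ 0.5326061  -0.17500435  0.086     ] [ 0.52577911 -0.282153  ] 0.10736592052979481 86.35431726622079
[ 0.47938624 -0.21031648  0.05      ]
87.0452495043656 -4.680228556163299 0.10515766011285049 0.20273113075180574
```

The bar is at 86.1–86.4° where shut is 86.0°, so the keeper is shut to within 0.01 rad. The lid is centred and home, and the robot is clear of everything. Handing in.

```bash
python3 -c "
from bench import ctrl
print(ctrl.hand_in())"
```

```text
the job is handed in; nothing more can be done
None
```

I handed the job in at about 72 s: all five tiles lie flat in the case (2, 2, 1), the lid is pressed home, and the keeper measures shut in its catch; hand-in returned no verdict.

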